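# Change the specimen in the bench vice and file the others by lid colour

### The arm

A 6-joint arm with a two-finger parallel gripper is mounted at the origin on the work surface. World frame = base frame: x ahead of the robot, y to its left, z up, the work surface at z = 0. Lengths are in mm, angles in rad, forces in N, time in s.
With the tool pointing down it reaches from about 275 to 825 mm from the base axis. Payload 5.2 kg.
Tool frame: the origin (TCP) lies at the very end of the fingers, on their centre line; the grasp point (between the pads) lies 19 mm behind it; z points along the fingers, y is the line along which they close (so a half turn about z gives the same grasp; the last joint's range is limited). The gripper opens to 93 mm and grips with 3 to 60 N. Pads are 15 mm wide; open, the fingers measure 128 mm over their backs; the gripper's body (75 mm by 188 mm) begins 65 mm behind the grasp point.
Start: joints at [1.073, 0.259, 1.535, -0, 1.348, -0.203], TCP at [159.779, 526.285, 218.653] pointing down, gripper open.
Joint ranges: [-3.14, 3.14], [-0.91, 2.08], [0.19, 2.58], [-1.22, 4.36], [0.22, 2.71], [-3.12, 3.12]. Speed limits (rad/s): [2.57, 2.57, 3.14, 3.14, 3.14, 3.14].

### API

Orientations are given as [roll, pitch, yaw] about the fixed x, y, z axes, in that order (R = Rz(yaw) Ry(pitch) Rx(roll)).
In Python, from bench import robot gives the robot as it stands. The module is installed in compiled form; this text tells all that it offers. Calls block until the motion is done:
- robot.move_ptp(position, orientation): joint-space move of the TCP to a pose.
- robot.move_linear(position, ori=None, speed=150, f_stop=None): straight line of the TCP; ori=None keeps the orientation; speed is the mean speed in mm/s. With f_stop (N) it stops when the force on the tool has changed by that much, and returns True; else False.
- robot.move_j(angles): joint-space move.
- robot.move_gripper(opening): opening from 0.0 (shut) to 1.0 (fully open); the grip force is fixed at half the most; returns when the fingers have stopped.
- robot.sleep(seconds).
- robot.inverse_kinematics(position, orientation): joint angles nearest the present ones, or None.
- robot.get_image(name): name is "side" or "top" or "wrist"; returns a dict with "img" (480x640x3 uint8, blue, green, red), "fovy" (degrees; the focal length in pixels is half the picture's height over the tangent of half this angle, whatever the lens; pixels are square), "cx", "cy" (the principal point, pixels), "eye" and "orientation" of the camera in the world. Camera axes: x right, y down, z forward; pixel columns grow to the right and rows downward; lengths in mm; the calibration is good to about 2 mm. A picture is of the moment at which its call begins. There is no depth.
A pose or a line that the arm cannot do raises robot.MotionError and nothing moves.
- robot.hand_in(): hands the job in; it is judged then, once.
Readings, each from a call of its own:
- robot.current_t(): time.
- robot.current_qpos(): joint angles.
- robot.current_joint_vel(): joint speeds.
- robot.current_joint_efforts(): joint torques, N m.
- robot.current_tcp_pos(): TCP position.
- robot.current_eef_rot(): TCP orientation.
- robot.current_contact_force(): force on the tool from outside, world axes, zero at the start.
- robot.current_ft_torque(): the same for the moment, N m.
- robot.current_gripper_width(): opening from 0.0 (shut) to 1.0 (fully open).
- robot.current_finger_force(): force on a finger pad.
Only numpy, scipy, OpenCV 4.12 (cv2) and the standard library are available. Lean on these libraries where they do the work, as an engineer would, in place of code of your own. Each camera call takes 0.05 s, during which the arm holds its last target. There are 200 camera calls.

### The job

Change the specimen in the little bench vice: loosen its yellow wing knob all the way, pull the jaw open, take out the finished box, stand the blue-lidded box lid up and lengthwise in the middle of the bed between the jaws, slide the jaw gently shut until it presses the box against the fixed jaw, and turn the knob back until fully tight. File the finished box and every other green- or red-lidded box, at any time that suits, in the tray of its lid colour, and leave the jar, the dish and the can where they are.

Things in the scene. Friction and masses are not known exactly. Their poses are not given: they have to be found in the camera images.
- vice: Specimen vice, fixed. Base 290 x 70 mm, bed top at z = 12 mm. Origin on the underside; x along the jaws' travel, z up. Grey fixed jaw: inner face at x = -100 mm, 20 mm thick, top z = 46. Blue sliding jaw: 18 mm thick, 58 wide, top z = 47. A steel bar runs from it through the grey clamp block (x 99 to 145 mm, 62 wide, top z = 50, bears the knob) and sticks out beyond by up to 100 mm
- bed (a point): Point on the top of the bed, on the vice's centre line, at vice x = -68 mm: below the centre of the blue-lidded box once that box is clamped lengthwise against the fixed jaw. Axes as the vice
- jaw (a joint): Gap between the jaw faces in m, 0 to 0.11; grows as the jaw is pulled towards the knob. Starts clamped on the finished box. Unclamped it slides with about 3 N of friction and stays where it is left; with a 64 mm long box clamped lengthwise it reads 0.064
- jaw_grip (a point): Top centre of the black upright handle on the sliding jaw, 87 mm above the vice's underside. The handle is 14 mm (vice x) by 34 mm (vice y), standing 40 mm above the jaw; its centre is 9 mm behind the jaw's face (face at vice x = -100 mm + gap). Axes as the vice
- knob (a joint): Angle of the clamp knob in rad, 0 (fully tight, yellow wing along vice x) to 1.4 (fully loose, at the stop). Grows anticlockwise seen from above (loosening); the clamp bites below about 0.6. Turning takes up to about 0.3 N m; it stays where it is left, starts tight (0 to 0.08)
- knob_top (a point): Top centre of the knob's yellow wing, on its vertical axis, 90 mm above the vice's underside, at vice x = 122 mm (does not travel with the jaw). The wing is 56 mm long (this point's x, turning with the knob), 14 mm thick (y), 30 mm high; beside it is free air down to the clamp block, 40 mm below this point
- specimen: clear box (the next specimen) with a blue lid, 64 x 46 x 36 mm (its x, y, z; 0.09 kg, rigid, closed), origin at the centre of its underside, lid up at z = 36 mm; starts on the bench
- green_tray: green open tray, fixed to the bench, outer 240 x 130 x 32 mm (x, y, z), walls and floor 4 mm thick, origin at the centre of its underside; takes the green-lidded boxes. The two trays may swap sides
- red_tray: red open tray, fixed to the bench, outer 240 x 130 x 32 mm (x, y, z), walls and floor 4 mm thick, origin at the centre of its underside; takes the red-lidded boxes. The two trays may swap sides
- jar: Bystander: amber glass jar with white lid, 70 mm across, 120 mm tall, origin at the centre of its underside; leave it alone
- dish: Bystander: white shallow dish, 90 mm across, 16 mm tall, origin at the centre of its underside; leave it alone
- can: Bystander: orange drinks can, 66 mm across, 115 mm tall, origin at the centre of its underside; leave it alone
- green3: finished box: clear box with a green lid, 64 x 46 x 36 mm (its x, y, z; 0.09 kg, rigid, closed), origin at the centre of its underside, lid up at z = 36 mm; starts lengthwise in the vice, clamped between the jaws
- green1: clear box with a green lid, 64 x 46 x 36 mm (its x, y, z; 0.09 kg, rigid, closed), origin at the centre of its underside, lid up at z = 36 mm; starts on the bench; may be absent
- green2: clear box with a green lid, 64 x 46 x 36 mm (its x, y, z; 0.09 kg, rigid, closed), origin at the centre of its underside, lid up at z = 36 mm; starts on the bench; may be absent
- red1: clear box with a red lid, 64 x 46 x 36 mm (its x, y, z; 0.09 kg, rigid, closed), origin at the centre of its underside, lid up at z = 36 mm; starts on the bench; may be absent
- red2: clear box with a red lid, 64 x 46 x 36 mm (its x, y, z; 0.09 kg, rigid, closed), origin at the centre of its underside, lid up at z = 36 mm; starts on the bench; may be absent

How it is judged (in metres and radians):
On the way, in this order (a step that is already met when the one before it is completed fails the run):
1. the clamp knob is loosened (value of joint knob above 1.1 rad), for 0.1 s.
2. the finished box is out of the vice (horizontal distance between green3 and bed above 0.08 m), for 0.1 s.
3. the blue-lidded box stands on the bed between the jaws, let go (x of specimen in the frame of vice between -0.075 and -0.01 m and y of specimen in the frame of vice between -0.016 and 0.016 m and z of specimen in the frame of vice between 0.009 and 0.017 m and angle between specimen's own z axis and vertical below 0.15 rad and value of joint jaw above 0.066 m and contact force between the fingers and specimen below 0.1 N), for 0.2 s.
4. the jaw is pressed on the box (contact force between jaw and specimen above 1 N and x of specimen in the frame of vice between -0.073 and -0.063 m and y of specimen in the frame of vice between -0.016 and 0.016 m and z of specimen in the frame of vice between 0.009 and 0.017 m and angle between specimen's own z axis and vertical below 0.15 rad and value of joint jaw between 0.061 and 0.0665 m), for 0.05 s.
5. the knob is tight again, with the box held (value of joint knob below 0.2 rad and x of specimen in the frame of vice between -0.073 and -0.063 m and y of specimen in the frame of vice between -0.016 and 0.016 m and z of specimen in the frame of vice between 0.009 and 0.017 m and angle between specimen's own z axis and vertical below 0.15 rad and value of joint jaw between 0.061 and 0.0665 m), for 0.2 s.
At the end, for the whole second after the job is handed in: Knob within 0.2 rad of fully tight; the blue-lidded box lid up on the bed between both jaws (gap 61 to 66.5 mm), within 16 mm of the vice's centre line; every green- or red-lidded box that is present lies at rest in the tray of its colour (all of step 5 and linear speed of each of specimen, green1, green2, green3, red1, red2 below 0.02 m/s and x of green1 in the frame of green_tray between -0.11 and 0.11 m and y of green1 in the frame of green_tray between -0.058 and 0.058 m and z of each of green1, green2, green3 in the frame of green_tray below 0.05 m and x of green2 in the frame of green_tray between -0.11 and 0.11 m and y of green2 in the frame of green_tray between -0.058 and 0.058 m and x of green3 in the frame of green_tray between -0.11 and 0.11 m and y of green3 in the frame of green_tray between -0.058 and 0.058 m and x of red1 in the frame of red_tray between -0.11 and 0.11 m and y of red1 in the frame of red_tray between -0.058 and 0.058 m and z of each of red1, red2 in the frame of red_tray below 0.05 m and x of red2 in the frame of red_tray between -0.11 and 0.11 m and y of red2 in the frame of red_tray between -0.058 and 0.058 m); the robot touches nothing.
It fails at once if the jar is moved by more than 3 cm or tipped over (distance of jar from where it was at the start of the episode above 0.03 m or angle between jar's own z axis and vertical above 0.6 rad).
It fails at once if the dish is moved by more than 3 cm or tipped over (distance of dish from where it was at the start of the episode above 0.03 m or angle between dish's own z axis and vertical above 0.6 rad).
It fails at once if the can is moved by more than 3 cm or tipped over (distance of can from where it was at the start of the episode above 0.03 m or angle between can's own z axis and vertical above 0.6 rad).
It fails at once if the jaw crushes the specimen box (over 60 N) (contact force between jaw and specimen above 60 N).
Of green1, green2, red1, red2 only 3 to 4 are there at a start; the rules pass over those that are not, and their reading is None.
At some moment in a run one of green1, green2, red1, red2 may be knocked a few centimetres aside while the robot is not near it.
Once in a run the grip may slacken for a moment while it holds something.
It also fails if it takes over 208 s, if anything falls off the work surface, if the arm or the gripper's body presses on something with over 40 N, if the wrist force passes 120 N, or if a joint passes its speed limit or range.

## Working session

There is one attempt and no reset: what is moved stays moved. The work goes in short steps, each a Python script; the robot and the scene stay as the last script left them, time stands still between calls to the robot, and variables do not carry over. Pictures are saved under pics/ and viewed, at most 14 in all, crops included, and the job is handed in when it is done.

```bash
mkdir -p pics; ls; python3 - <<'E'
from bench import robot
import cv2
for n in("top","side"):
    d=robot.get_image(n); cv2.imwrite(f"pics/{n}0.png",d["img"])
    print(n,d["fovy"],d["cx"],d["cy"],d["eye"],d["orientation"])
print(robot.current_t(),robot.current_eef_rot())
E
```

```text
pics
top 45.0564284709346 316.74066270234306 242.67478840193107 [ 344.98744022  -13.15048344 1392.57378832] [-2.96246184e+00  3.40056649e-04 -1.56142262e+00]
side 56.34221644856899 321.76951729894347 242.9918860646681 [ 250.22252526 -702.13459045  795.37532998] [-2.31734495 -0.01648791 -0.42737798]
0.1 [-3.14006465e+00 -3.04237647e-04  2.84685130e+00]
```

View pics/top0.png

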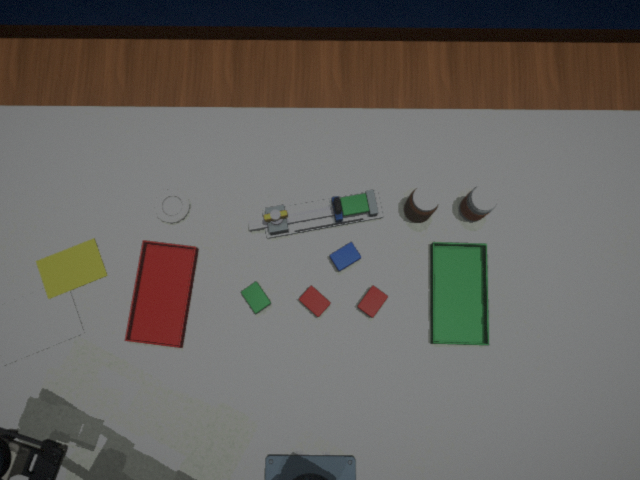

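View pics/side0.png

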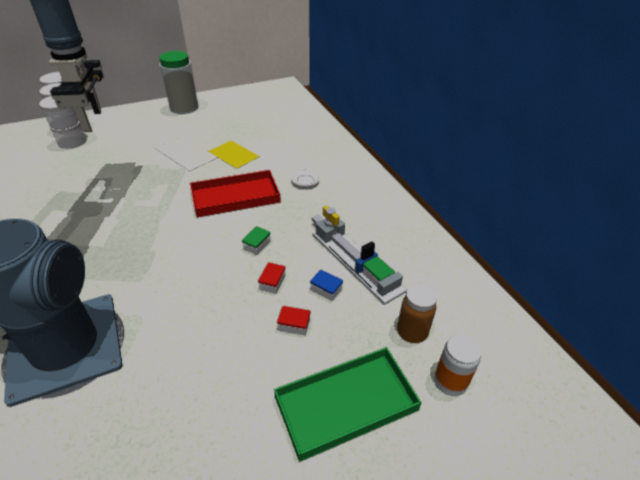

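The top view shows the vice with its knob at (275,214) and green3 at (355,204). Blue is at (345,256), green1 at (256,297), and the reds at (315,301) and (373,301). The red tray is on the left at (162,294) and the green tray on the right at (459,293). The jar (420,204) stands next to the fixed jaw. The side view agrees.

```bash
cat > h.py <<'E'
from bench import robot
import cv2, numpy as np
from scipy.spatial.transform import Rotation as Ro
H={'red':[(0,8),(172,180)],'green':[(50,80)],'blue':[(105,130)],'yellow':[(22,34)]}
def cast(d,uv,z):
    f=240/np.tan(np.radians(d["fovy"]/2)); uv=np.asarray(uv,float).reshape(-1,2)
    r=np.c_[(uv[:,0]-d["cx"])/f,(uv[:,1]-d["cy"])/f,np.ones(len(uv))]
    r=Ro.from_euler('xyz',d["orientation"]).apply(r); e=np.asarray(d["eye"])
    return (e+r*((z-e[2])/r[:,2])[:,None])[:,:2]
def blobs(d,col,z,amin,amax,smin=130,vmin=50):
    """blobs of a colour on plane z: (centre xy, long-axis angle, long, short, pixel centre)"""
    hsv=cv2.cvtColor(d["img"],cv2.COLOR_BGR2HSV)
    m=sum(cv2.inRange(hsv,(a,smin,vmin),(b,255,255)) for a,b in H[col])
    out=[]
    for c in cv2.findContours(m,cv2.RETR_EXTERNAL,cv2.CHAIN_APPROX_NONE)[0]:
        if len(c)<8: continue
        p=cast(d,c,z).astype(np.float32); r=cv2.minAreaRect(p)
        if not amin<r[1][0]*r[1][1]<amax: continue
        b=cv2.boxPoints(r); e=max(b[1]-b[0],b[2]-b[1],key=np.linalg.norm)
        out.append((np.round(r[0],1),round(float(np.arctan2(e[1],e[0])%np.pi),3),round(max(r[1])),round(min(r[1])),np.round(c.reshape(-1,2).mean(0))))
    return out
E
python3 - <<'E'
from h import *
for n in("top","side"):
    d=robot.get_image(n)
    for c in('red','green','blue'):
        for z,a,b in((36,1200,6000),(32,20000,60000)):
            print(n,c,z,*blobs(d,c,z,a,b),sep='\n  ')
    print(n,'green3 z48',blobs(d,'green',48,1200,6000)); print('knob',blobs(d,'yellow',90,200,3000)); print('jawblue z47',blobs(d,'blue',47,200,3000))
E
```

```text
top
  red
  36
  (array([452.2,  -5.6]), 0.853, 61, 43, array([314., 301.]))
  (array([ 452.9, -141.1]), 2.505, 61, 43, array([372., 301.]))
top
  red
  32
  (array([467.5, 353.4]), 3.026, 237, 132, array([153., 295.]))
top
  green
  36
top
  green
  32
top
  blue
  36
  (array([558.6, -77. ]), 2.136, 61, 42, array([345., 256.]))
top
  blue
  32
top green3 z48 []
knob []
jawblue z47 [(array([556.9, -76.5]), 2.136, 60, 42, array([345., 256.]))]
side
  red
  36
  (array([ 452.1, -145.6]), 2.515, 63, 49, array([294., 317.]))
  (array([451.3,  -9.6]), 0.848, 67, 45, array([272., 274.]))
side
  red
  32
  (array([466.5, 338.2]), 3.027, 237, 163, array([234., 193.]))
side
  green
  36
  (array([687.6, -91.3]), 1.764, 64, 47, array([378., 268.]))
  (array([458.9, 127.9]), 0.625, 65, 46, array([256., 237.]))
side
  green
  32
  (array([ 473.2, -354.7]), 3.119, 240, 138, array([344., 403.]))
  (array([ 499.8, 1405.5]), 1.401, 195, 118, array([174.,  59.]))
side
  blue
  36
  (array([557.6, -81.2]), 2.139, 63, 48, array([326., 281.]))
  (array([668.6, -55.5]), 0.51, 79, 29, array([364., 261.]))
side
  blue
  32
side green3 z48 [(array([ 680.7, -100.9]), 1.764, 63, 46, array([378., 268.])), (array([455.6, 114.8]), 0.625, 64, 45, array([256., 237.]))]
knob [(array([639.4,  71.6]), 1.711, 75, 28, array([330., 215.]))]
jawblue z47 [(array([553.2, -90.2]), 2.139, 62, 47, array([326., 281.])), (array([662.6, -64.8]), 0.51, 78, 29, array([364., 261.]))]
```

```bash
sed -i "s/'green':\[(50,80)\]/'green':[(50,90)]/;s/(22,34)/(20,34)/" h.py
python3 - <<'E'
from h import *
d=robot.get_image("top"); hsv=cv2.cvtColor(d["img"],cv2.COLOR_BGR2HSV)
print(hsv[297,256],hsv[204,355],hsv[293,459],hsv[216,266],hsv[212,285],hsv[214,275],hsv[270,75])
for s in (60,90,130):
  print(s)
  for z in(36,48): print(z,*blobs(d,'green',z,1200,6000,s,35),sep='\n ')
  print(blobs(d,'green',32,20000,60000,s,35)); print('knob',blobs(d,'yellow',90,100,3000,s,50))
  print('jaw',blobs(d,'blue',47,200,1900,s,30))
E
```

```text
[ 68 126 113] [ 67 122 111] [ 66 122 117] [ 30 129 128] [ 30 136 126] [114  10 132] [ 30 141 125]
60
36
 (array([459.6, 131.9]), 0.627, 63, 45, array([256., 297.]))
 (array([685.6, -99.5]), 1.757, 66, 47, array([354., 204.]))
48
 (array([458.6, 130.6]), 0.627, 63, 44, array([256., 297.]))
 (array([682.6, -98.7]), 1.757, 65, 47, array([354., 204.]))
[(array([ 475.8, -347. ]), 3.116, 240, 133, array([459., 294.]))]
knob [(array([639.1, 104.9]), 0.337, 18, 15, array([267., 217.])), (array([648.6,  66.9]), 0.021, 17, 16, array([283., 214.]))]
jaw [(array([652.5, -61.7]), 0.004, 22, 17, array([339., 217.])), (array([688.8, -48.8]), 2.971, 30, 9, array([333., 201.]))]
90
36
 (array([459.4, 131.9]), 0.626, 62, 43, array([255., 297.]))
 (array([685.5, -99.9]), 1.757, 64, 45, array([354., 204.]))
48
 (array([458.4, 130.6]), 0.626, 61, 43, array([255., 297.]))
 (array([682.5, -99.2]), 1.757, 63, 44, array([354., 204.]))
[(array([ 475.4, -347.9]), 3.115, 238, 130, array([460., 294.]))]
knob [(array([639.9, 104.8]), 0.024, 14, 14, array([267., 217.])), (array([648.6,  66.9]), 0.02, 17, 12, array([283., 214.]))]
jaw [(array([653.1, -62.2]), 1.908, 18, 16, array([339., 216.]))]
130
36
48
[]
knob [(array([648.6,  65.7]), 0.02, 12, 9, array([284., 213.]))]
jaw []
```

```bash
cat >> h.py <<'E'
V=1.765; U=np.array([np.cos(V),np.sin(V)]); O=np.array([669.6,-32.6])   # vice yaw, x axis, origin
N=np.array([-U[1],U[0]])
def vp(x,y=0): return O+x*U+y*N
def yawfix(xy,yaw):
    """the half-turn alternative that keeps joint 6 near the middle of its range"""
    q6=np.arctan2(xy[1],xy[0])+np.pi/2-yaw
    return yaw+np.pi*np.round(q6/np.pi)
def ptp(xy,z,yaw): robot.move_ptp([*xy,z],[np.pi,0,yaw])
def lin(xy,z,speed=150,f=None,yaw=None):
    return robot.move_linear([*xy,z],None if yaw is None else [np.pi,0,yaw],speed,f)
def st(s=''):
    print(s,'t',round(robot.current_t(),1),'tcp',np.round(robot.current_tcp_pos(),1),'yaw',round(robot.current_eef_rot()[2],3),'w',round(robot.current_gripper_width(),3),'F',np.round(robot.current_contact_force(),1),'ff',np.round(robot.current_finger_force(),1))
def seg(pts,speed,**k): 
    for p,z in pts: lin(p,z,speed,**k)
E
python3 - <<'E'
from h import *
ptp(vp(60),330,V); st()
d=robot.get_image("wrist"); cv2.imwrite("pics/w1.png",d["img"]); print(d["eye"],d["orientation"],d["fovy"])
for s in(60,100): print(blobs(d,'green',48,1200,6000,s,35),blobs(d,'yellow',90,60,3000,s,50),blobs(d,'blue',47,200,3900,s,30))
E
```

```text
t 2.8 tcp [657.8  27.5 330. ] yaw 1.767 w 1.0 F [-0.2 -0.2 -1. ] ff 0.0
[644.37311387  94.64026135 496.72845802] [2.89138752e+00 1.12509300e-03 1.95760369e-01] 59.67336985915039
[(array([682.7, -98.6]), 1.767, 65, 47, array([314., 309.])), (array([466.1, 130.9]), 0.622, 63, 46, array([146.,  60.]))] [(array([650.6,  67.9]), 1.772, 17, 13, array([315., 163.])), (array([641.9, 104.7]), 1.767, 16, 14, array([313., 122.]))] [(array([672.6, -53.4]), 0.196, 57, 26, array([313., 270.])), (array([561.4, -72.4]), 2.13, 63, 48, array([214., 268.]))]
[(array([683.3, -98.5]), 1.767, 65, 46, array([314., 309.])), (array([466.1, 130.9]), 0.623, 62, 45, array([146.,  60.]))] [(array([650.6,  67.9]), 1.767, 15, 13, array([315., 162.])), (array([641.4, 104.6]), 1.77, 16, 13, array([313., 122.]))] [(array([672.7, -54. ]), 0.196, 57, 25, array([313., 270.])), (array([561.5, -72.6]), 2.127, 62, 47, array([213., 268.]))]
```

View pics/w1.png

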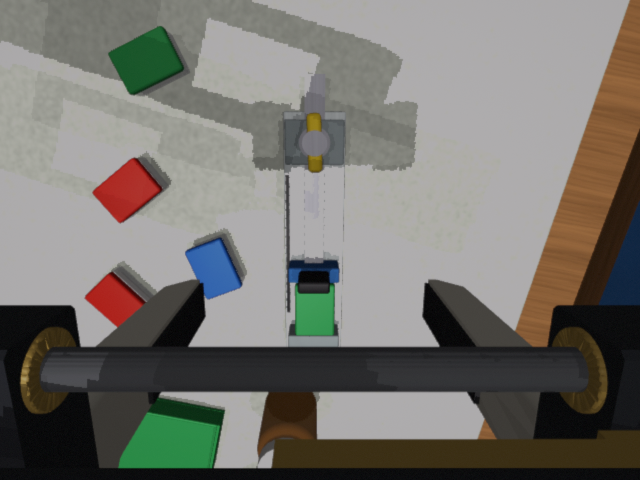

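The wrist view shows the vice square to the picture. The knob wing is at (315,143), green3 at (314,309) and blue at (214,268). It gives a vice yaw of 1.767, and the origin agrees to 1 mm. Loosen the knob next.

```bash
sed -i 's/^V=1.765/V=1.767/;s/O=np.array(\[669.6,-32.6\])/O=np.array([669.8,-32.6])/' h.py
cat >> h.py <<'E'
def turn(dyaw,n=4):
    """turn the tool about its own vertical axis with joint 6 only"""
    for _ in range(n):
        q=np.array(robot.current_qpos()); q[5]-=dyaw/n; robot.move_j(list(q))
E
python3 - <<'E'
from h import *
k=vp(122)
robot.move_gripper(0.5); ptp(k,130,V); lin(k,58,120); st()
robot.move_gripper(0.0); st('grip')
y0=robot.current_eef_rot()[2]
turn(1.33); st('turned'); print(robot.current_ft_torque())
E
```

```text
t 5.3 tcp [646.9  86.9  59. ] yaw 1.767 w 0.502 F [0.8 0.6 1.1] ff 0.0
grip t 6.0 tcp [646.6  87.1  60.2] yaw 1.767 w 0.148 F [-3.3  0.1  9.6] ff 34.8
turned t 7.6 tcp [646.7  86.1  60.4] yaw 3.076 w 0.145 F [-0.6 -2.6 -0.5] ff 30.3
[-0.21725311  0.1225236   0.10460851]
```

```bash
python3 - <<'E'
from h import *
k=vp(122)
robot.move_gripper(0.5); lin(k,130,200)
a=vp(-27); b=vp(15); y=yawfix(a,V+np.pi/2)
ptp(a,130,y); lin(a,60,120); robot.move_gripper(0.0); st('handle')
lin(b,60,60); st('pulled'); robot.move_gripper(0.5); lin(b,150,200)
d=robot.get_image("top"); cv2.imwrite("pics/t2.png",cv2.resize(d["img"][150:360,90:520],None,fx=1.8,fy=1.8)); st()
print('knob',blobs(d,'yellow',90,60,3000,60,50))
E
```

```text
handle t 12.5 tcp [675.2 -59.   60.3] yaw 0.196 w 0.152 F [-0.8  1.   1.9] ff 30.0
pulled t 13.3 tcp [666.9 -16.4  60.3] yaw 0.197 w 0.146 F [-0.3  3.3  4.4] ff 30.0
 t 14.7 tcp [665.8 -17.7 148.2] yaw 0.196 w 0.502 F [-0.1  0.2 -0. ] ff 0.0
knob []
```

View pics/t2.png

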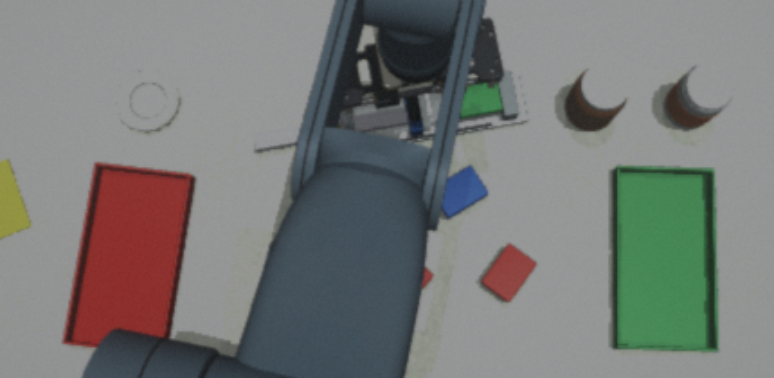

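The jaw is open, with the handle in the grip at a width of 14 mm. Green3 still stands at the fixed jaw. Now file green3.

```bash
cat >> h.py <<'E'
TR={'green':(np.array([475.5,-347.5]),-0.0255),'red':(np.array([467.5,353.4]),-0.115)}
def pick(xy,yaw,z,zup=165,w=0.75):
    y=yawfix(xy,yaw); robot.move_gripper(w); ptp(xy,max(z+75,110),y); lin(xy,z,150)
    robot.move_gripper(0.0); lin(xy,zup,200); st('pick')
    return 0.42<robot.current_gripper_width()<0.56
def file(col,slot,z):
    c,a=TR[col]; p=c+slot*np.array([np.cos(a),np.sin(a)]); y=yawfix(p,a)
    ptp(p,165,y); st('over'); ok=robot.current_gripper_width()>0.42
    lin(p,z+25,200); print('touch',lin(p,z-2,40,6)); st('down')
    robot.move_gripper(0.68); lin(p,165,250); return ok
def look(xy,col,z=36,h=230,name=None):
    ptp(xy,h,yawfix(xy,np.pi/2+np.arctan2(xy[1],xy[0]))); d=robot.get_image("wrist")
    if name: cv2.imwrite(f"pics/{name}.png",d["img"])
    b=[k for k in blobs(d,col,z,1800,4200,80,35) if np.linalg.norm(k[0]-xy)<110]
    print(col,b); return min(b,key=lambda k:np.linalg.norm(k[0]-xy)) if b else None
E
python3 - <<'E'
from h import *
print(pick(vp(-68),V,21)); print(file('green',74,13)); st()
E
```

```text
pick t 18.9 tcp [682.1 -99.  163.3] yaw 1.767 w 0.493 F [-0.   0.1 -1.5] ff 30.0
True
over t 20.1 tcp [ 549.6 -348.6  164.2] yaw -0.024 w 0.489 F [ 0.2 -0.  -0.9] ff 30.0
touch True
down t 21.5 tcp [ 549.2 -349.2   13.5] yaw -0.026 w 0.493 F [-0.7  0.3  3.4] ff 30.0
True
 t 22.8 tcp [ 548.8 -348.8  163.7] yaw -0.026 w 0.683 F [-0.4 -0.4  0.2] ff 0.0
```

```bash
python3 - <<'E'
from h import *
b=look(np.array([559,-76]),'blue')
if b:
    ok=pick(b[0],b[1],9); print(ok)
    if ok:
        p=vp(-62); ptp(p,165,V); st('over')
        lin(p,45,200); print(lin(p,18,40,6)); st('down')
        robot.move_gripper(0.7); lin(p,260,250)
        q=vp(-30); ptp(q,300,V); d=robot.get_image("wrist"); cv2.imwrite("pics/w3.png",d["img"])
        c=blobs(d,'blue',48,1800,4200,80,35); print(c)
        for k in c: print('vice',(k[0]-O)@U,(k[0]-O)@N)
E
```

```text
blue [(array([559.2, -77.3]), 2.131, 63, 45, array([315., 214.]))]
pick t 27.3 tcp [558.3 -77.  163.6] yaw 2.131 w 0.494 F [ 0.  -0.3 -1.4] ff 30.0
True
over t 27.9 tcp [680.9 -93.1 162.1] yaw 1.768 w 0.493 F [-0.4 -0.2 -1. ] ff 30.0
True
down t 29.2 tcp [681.6 -93.3  21.2] yaw 1.767 w 0.493 F [0.6 0.  2.5] ff 30.0
[(array([681. , -93.4]), 1.769, 64, 45, array([313., 234.]))]
vice -61.81688387909177 0.8676793641004537
```

View pics/w3.png

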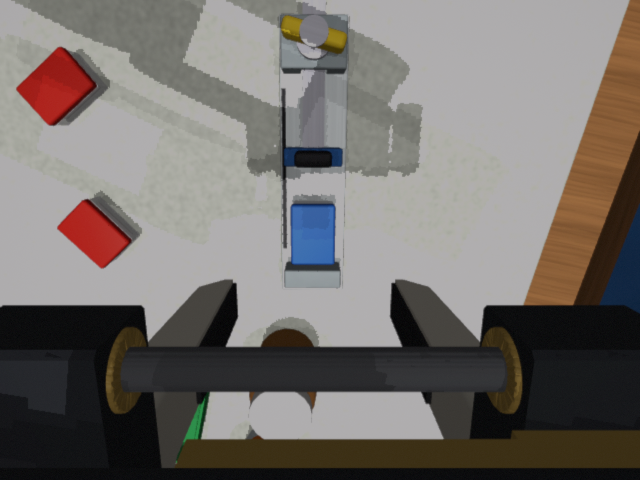

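The blue box stands at vice (-62, 1), lid up, between the jaws. The jaw handle is at (313,158), and the wing is turned about 75°. Close the jaw gently.

```bash
python3 - <<'E'
from h import *
a=vp(15); e=vp(-31); y=yawfix(a,V+np.pi/2)
robot.move_gripper(0.5); ptp(a,130,y); lin(a,60,120); robot.move_gripper(0.0); st('handle')
lin(vp(-15),60,50); st('near'); 
print(lin(e,60,20,10)); st('press'); print('handle x',(np.array(robot.current_tcp_pos()[:2])-O)@U)
robot.sleep(0.3); st('hold')
E
```

```text
handle t 34.6 tcp [667.  -17.6  60.4] yaw 0.196 w 0.147 F [-0.2  0.9  2.1] ff 30.0
near t 35.3 tcp [673.1 -49.4  60.3] yaw 0.195 w 0.148 F [-1.4 -1.4  5.2] ff 30.0
True
press t 36.0 tcp [675.2 -60.2  60.3] yaw 0.196 w 0.147 F [0.1 0.2 4.2] ff 30.0
handle x -28.149173611170095
hold t 36.3 tcp [675.2 -60.2  60.3] yaw 0.196 w 0.149 F [ 0.6 -2.8  3.4] ff 30.0
```

```bash
python3 - <<'E'
from h import *
for f in (8,12):
    print(lin(vp(-34),60,4,f)); st('press')
    for _ in range(3): robot.sleep(0.15); print(np.round(robot.current_contact_force(),1),(np.array(robot.current_tcp_pos()[:2])-O)@U)
E
```

```text
True
press t 37.1 tcp [675.2 -60.2  60.3] yaw 0.196 w 0.152 F [-1.   1.4  2.9] ff 30.0
[-1.7  1.9  4. ] -28.12620928665947
[-3.6  2.2  3.2] -28.149595097107632
[-4.4  3.4  3.5] -28.142771176627527
True
press t 38.4 tcp [675.2 -60.1  60.3] yaw 0.196 w 0.148 F [0.3 1.6 4.7] ff 30.1
[1.1 0.4 3.3] -28.07414662138701
[ 1.8 -0.7  4.4] -28.06645414444518
[ 4.4 -1.   3.7] -28.048292947039283
```

```bash
python3 - <<'E'
from h import *
robot.move_gripper(0.45); p=np.array(robot.current_tcp_pos()[:2]); lin(p,140,200)
k=vp(122); ptp(k,130,3.076); robot.move_gripper(0.5); lin(k,58,120); robot.move_gripper(0.0); st('grip')
turn(1.755-robot.current_eef_rot()[2]); st('turned'); print(robot.current_ft_torque())
robot.move_gripper(0.5); lin(k,150,200)
ptp(vp(30),310,V); d=robot.get_image("wrist"); cv2.imwrite("pics/w4.png",d["img"])
for z,c in((48,'blue'),): 
  for b in blobs(d,c,z,1800,4200,80,35): print(b,(b[0]-O)@U,(b[0]-O)@N)
Y=blobs(d,'yellow',90,60,3000,80,50); print(Y)
if len(Y)==2: v=Y[1][0]-Y[0][0]; print('knob angle',(np.arctan2(v[1],v[0])-V+1.57)%np.pi-1.57)
print(blobs(d,'red',36,1800,4200,80,35),blobs(d,'green',36,1800,4200,80,35)); st()
E
```

```text
grip t 44.1 tcp [647.1  86.1  60.3] yaw 3.076 w 0.147 F [-2.4 -4.1  8.1] ff 33.2
turned t 45.7 tcp [646.8  85.7  60.3] yaw 1.776 w 0.149 F [-0.2 -0.5 -1.4] ff 33.2
[-0.38718184  0.20836903 -0.07436931]
[(array([ 832.8, -140.4]), 1.911, 100, 28, array([453., 369.])), (array([ 556. , -196.3]), 1.622, 101, 28, array([175., 370.])), (array([649.7,  67.4]), 1.767, 16, 13, array([316., 130.])), (array([642.2, 104.7]), 1.766, 16, 13, array([316.,  86.]))]
[(array([ 454.5, -140.5]), 2.509, 63, 50, array([107., 283.])), (array([4.08e+02, 1.00e-01]), 0.861, 66, 47, array([ 72., 149.]))] [(array([461.5, 131.4]), 0.625, 64, 47, array([135.,  25.]))]
 t 47.9 tcp [662.9  -2.3 306.7] yaw 1.768 w 0.501 F [ 0.   0.  -0.5] ff 0.0
```

View pics/w4.png

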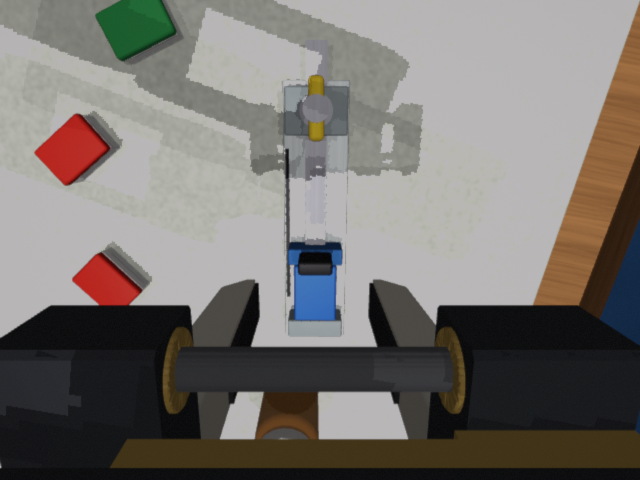

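The box is clamped between the jaws, and the wing at (316,108) lies along the vice axis. One red box has been knocked to about (408, 0). File the rest, looking before each pick.

```bash
python3 - <<'E'
from h import *
for xy,col,slot in(((454,-140),'red',74),((408,0),'red',-5),((461,131),'green',-5)):
    b=look(np.array(xy,float),col)
    if b is None or not pick(b[0],b[1],9): print('FAIL',col); break
    if not file(col,slot,13): print('SLIP',col); break
robot.move_j([1.073,0.259,1.535,0,1.348,-0.203]); st()
d=robot.get_image("top"); cv2.imwrite("pics/t5.png",d["img"][100:400])
d=robot.get_image("side"); cv2.imwrite("pics/s5.png",d["img"])
E
```

```text
red [(array([ 452.8, -141.6]), 2.511, 63, 46, array([312., 216.]))]
pick t 53.0 tcp [ 452.  -141.1  163.9] yaw 2.511 w 0.494 F [ 0.3  0.8 -0.4] ff 30.0
over t 54.8 tcp [541.5 343.7 165. ] yaw 3.025 w 0.491 F [-0.  -0.  -0.8] ff 30.0
touch True
down t 56.2 tcp [540.6 344.8  13.2] yaw 3.027 w 0.494 F [-1.1 -0.4  2.8] ff 30.0
red [(array([4.057e+02, 4.000e-01]), 0.867, 64, 46, array([311., 213.]))]
pick t 62.3 tcp [404.8   0.6 164. ] yaw 0.867 w 0.489 F [ 0.   0.4 -0.8] ff 30.0
over t 63.6 tcp [462.5 353.1 164.3] yaw 3.025 w 0.493 F [-0.  -0.6 -1.6] ff 30.0
touch True
down t 65.0 tcp [462.2 353.8  13.2] yaw 3.027 w 0.494 F [ 0.4 -0.4  3.5] ff 30.0
green [(array([459.4, 132.9]), 0.624, 63, 46, array([314., 212.]))]
pick t 71.0 tcp [458.4 132.8 163.8] yaw 0.624 w 0.495 F [ 0.2 -0.5 -0.7] ff 30.0
over t 72.8 tcp [ 470.9 -346.2  165. ] yaw -0.024 w 0.492 F [-0.4 -0.8 -0.6] ff 30.0
touch True
down t 74.2 tcp [ 470.2 -347.1   13.2] yaw -0.026 w 0.491 F [-0.2 -0.5  4.7] ff 30.0
 t 78.7 tcp [160.6 526.1 218.4] yaw 2.845 w 0.682 F [ 0.2 -0.6 -0.2] ff 0.0
```

View pics/t5.png

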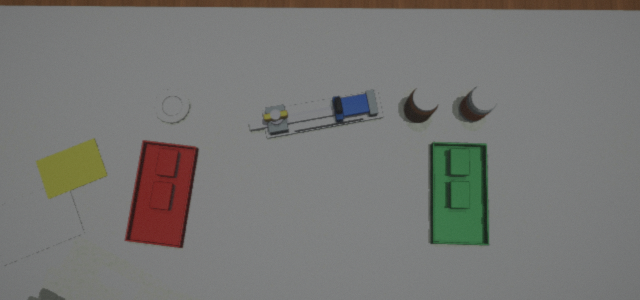

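View pics/s5.png

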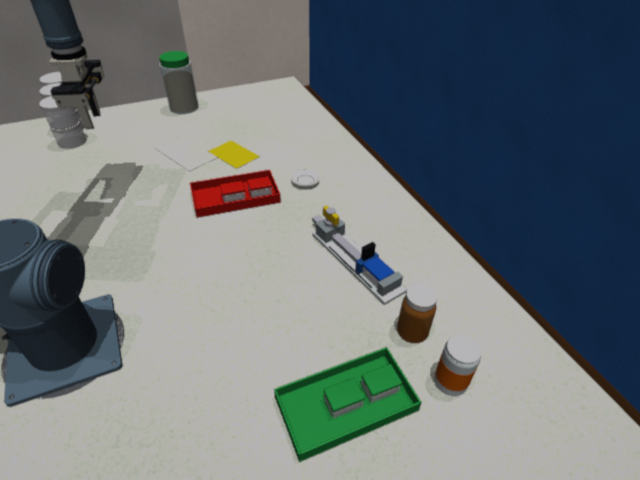

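Both views show two red boxes lying in the red tray (168,162 and 161,195) and two green boxes in the green tray (459,162 and 459,195). Blue is clamped at (355,105), the bystanders haven't moved, and the bench is clear.

```bash
python3 -c "
from bench import robot
print(robot.hand_in())"
```

```text
the job is handed in; nothing more can be done
None
```

The job is handed in at about 79 s: the blue-lidded box is clamped with the knob tight, all four green and red boxes present are in their trays, and the jar, dish and can were not touched; `hand_in()` returned no verdict.

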